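# Return four sewing notions to their trays

### The arm

A 7-joint arm with a two-finger parallel gripper is mounted at the origin on the work surface; the furniture and walls round the work are solid. World frame = base frame: x ahead of the robot, y to its left, z up, the work surface at z = 0. Lengths are in m, angles in rad, forces in N, time in s.
With the tool pointing down it reaches from about 0.4 to 0.85 m from the base axis. Payload 10.4 kg.
Tool frame: the origin (TCP) lies midway between the tips of the shut fingers; the grasp point (between the pads) lies 19 mm behind it; z points along the fingers, y is the direction in which the jaws open and shut (so a half turn about z gives the same grasp; the last joint's range is limited). The gripper opens to 87 mm and grips with 3 to 60 N. Pads are 19 mm wide; open, the fingers measure 117 mm over their backs; the gripper's body (75 mm by 190 mm) begins 51 mm behind the grasp point.
Start: joints at [-1.218, 0.332, -0.065, 1.46, 0.022, 1.35, -0.088], TCP at [0.229, 0.581, 0.198] pointing down, gripper open.
Joint ranges: [-2.6, 2.6], [-0.5, 2.12], [-1.47, 1.34], [0.16, 2.42], [-1.27, 4.41], [0.06, 2.06], [-2.6, 2.6]. Speed limits (rad/s): [2.22, 2.22, 2.79, 2.79, 3.14, 3.14, 3.14].

### API

Orientations are given as a rotation vector (axis times angle).
In Python, from bench import env, claw, ik, capture, job gives the robot as it stands. Calls block until the motion is done:
- env.move_ptp(position, orientation): joint-space move of the TCP to a pose.
- env.movel(position, frame=None, v=0.15): straight line of the TCP; frame=None keeps the orientation; v is the mean speed in m/s.
- env.movej(angles): joint-space move.
- claw.open_jaws() and claw.grab(grasp_force=None): open the fingers fully, or close them until they stop; grasp_force is the grip in N (None keeps the last).
- env.dwell(seconds).
- ik(position, orientation): joint angles nearest the present ones, or None.
- capture(name): name is "scene" or "top" or "wrist"; returns a dict with "pixels" (400x640x3 uint8, blue, green, red), "z_map" (400x640 float32, m along the optical axis (not along the pixel's ray), 0 where there is no reading), "vfov" (degrees; the focal length in pixels is half the picture's height over the tangent of half this angle, whatever the lens; pixels are square), "cx", "cy" (the principal point, pixels), "camera_from_world" (4x4, takes a point from world to camera coordinates). Camera axes: x right, y up, looking along -z (the intrinsics and any distortion apply to the point x, -y, -z); pixel columns grow to the right and rows downward; lengths in m; the calibration is good to about 2 mm. A picture is of the moment at which its call begins.
A pose or a line that the arm cannot do raises env.MotionError and nothing moves.
- job.sign_off(): hands the job in, once; it reports no verdict.
Readings, each from a call of its own:
- env.get_time_s(): time.
- env.get_joint_positions(): joint angles.
- env.get_joint_vel(): joint speeds.
- env.get_tau(): joint torques, N m.
- env.get_eef_pos(): TCP position.
- env.get_tcp_rot(): TCP orientation.
- env.get_ft_force(): force on the tool from outside, world axes, zero at the start.
- env.get_torque(): the same for the moment, N m.
- env.get_grip_width(): opening from 0.0 (shut) to 1.0 (fully open).
Only numpy, scipy, OpenCV 4.12 (cv2) and the standard library are available. Lean on these libraries where they do the work, as an engineer would, in place of code of your own. Each camera call takes 0.05 s, during which the arm holds its last target.

### The job

The thread spool, the roll of linen tape, the beeswax and the thimble lying loose on the open bench to the left of the four sorting trays have strayed from them. Put each one back into the tray that already holds another of its kind, in the empty half beside the sample, flat on the tray's floor inside the lip, spool and thimble standing upright as they are now. Set them down gently rather than dropping them, and leave the tailor's chalk and the thread snips where they lie.

Things in the scene. Friction and masses are not known exactly. Their poses are not given: they have to be found in the camera images.
- spool_center (a point): The stray thread spool: large white cotton thread spool standing on its flange, 54 mm diameter, 62 mm high, 60 g. Loose on the bench, left of the trays. This point is its centre, half-way up; z axis up.
- tape_center (a point): The stray roll of linen tape: tan roll of linen tape lying flat (a ring to look at, solid to the touch), 65 mm diameter, 19 mm high, 40 g. Loose on the bench, left of the trays. This point is its centre, half-way up; z axis up.
- wax_center (a point): The stray puck of beeswax: puck of amber-yellow beeswax lying flat, 38 mm diameter, 12 mm high, 25 g. Loose on the bench, left of the trays. This point is its centre, half-way up; z axis up.
- thimble_center (a point): The stray thimble: plain steel thimble standing on its open end, 18 mm diameter at the foot, narrower towards its domed top, 23 mm high, 15 g. Loose on the bench, left of the trays. This point is its centre, half-way up; z axis up.
- tray_spool: Fixed wooden tray, 110 mm (its x) by 170 mm (its y), blue cloth-covered floor 10 mm above the bench, lip 4 mm wide, top 14 mm above the bench. All four trays are alike but for the sample: here a thread spool like the stray one, stuck down centred at x = 0, y = -42 mm. The other half is empty, its middle at x = 0, y = +40 mm. Origin: centre of the underside, z up. Turned up to 0.2 rad from the world axes.
- tray_tape: Fixed wooden tray, 110 mm (its x) by 170 mm (its y), blue cloth-covered floor 10 mm above the bench, lip 4 mm wide, top 14 mm above the bench. All four trays are alike but for the sample: here a roll of linen tape like the stray one, stuck down centred at x = 0, y = -42 mm. The other half is empty, its middle at x = 0, y = +40 mm. Origin: centre of the underside, z up. Turned up to 0.2 rad from the world axes.
- tray_wax: Fixed wooden tray, 110 mm (its x) by 170 mm (its y), blue cloth-covered floor 10 mm above the bench, lip 4 mm wide, top 14 mm above the bench. All four trays are alike but for the sample: here a puck of beeswax like the stray one, stuck down centred at x = 0, y = -42 mm. The other half is empty, its middle at x = 0, y = +40 mm. Origin: centre of the underside, z up. Turned up to 0.2 rad from the world axes.
- tray_thimble: Fixed wooden tray, 110 mm (its x) by 170 mm (its y), blue cloth-covered floor 10 mm above the bench, lip 4 mm wide, top 14 mm above the bench. All four trays are alike but for the sample: here a thimble like the stray one, stuck down centred at x = 0, y = -42 mm. The other half is empty, its middle at x = 0, y = +40 mm. Origin: centre of the underside, z up. Turned up to 0.2 rad from the world axes.
- chalk: Bystander, loose, not to be moved: blue-grey three-cornered piece of tailor's chalk, 44 x 45 x 6 mm, lying beyond the strays. The origin is the centre of its underside.
- snips: Bystander, loose, not to be moved: yellow-handled thread snips, 105 x 32 x 8 mm, lying beyond the trays. The origin is the centre of its underside.
There are look-alikes about, which are no part of the job. Leave any brown look-alike of the part that bears spool_center alone.

How it is judged:
At the end, for the whole second after the job is handed in: Each of the four things stands or lies flat (within 0.05 rad) at rest on the floor of the tray with the like sample, in the empty half (centre on that side of the middle of the tray), wholly inside its lip (height within 2 mm, none on the lip or on a sample) (x of spool_center in the frame of tray_spool between -0.026 and 0.026 m and y of spool_center in the frame of tray_spool between 0 and 0.056 m and z of spool_center in the frame of tray_spool between 0.038 and 0.043 m and angle between each of spool_center, tape_center, wax_center, thimble_center's own z axis and vertical below 0.05 rad and linear speed of each of spool, tape, wax, thimble below 0.02 m/s and x of tape_center in the frame of tray_tape between -0.02 and 0.02 m and y of tape_center in the frame of tray_tape between 0 and 0.05 m and z of tape_center in the frame of tray_tape between 0.0165 and 0.0215 m and x of wax_center in the frame of tray_wax between -0.034 and 0.034 m and y of wax_center in the frame of tray_wax between 0 and 0.064 m and z of wax_center in the frame of tray_wax between 0.013 and 0.018 m and x of thimble_center in the frame of tray_thimble between -0.044 and 0.044 m and y of thimble_center in the frame of tray_thimble between 0 and 0.074 m and z of thimble_center in the frame of tray_thimble between 0.0185 and 0.0235 m); the robot touches nothing.
It fails at once if the thread spool is dropped or thrown (moves faster than 0.8 m/s with no finger on it) (linear speed of spool above 0.8 m/s and contact force between the fingers and spool below 0.05 N).
It fails at once if the roll of linen tape is dropped or thrown (moves faster than 0.8 m/s with no finger on it) (linear speed of tape above 0.8 m/s and contact force between the fingers and tape below 0.05 N).
It fails at once if the puck of beeswax is dropped or thrown (moves faster than 0.8 m/s with no finger on it) (linear speed of wax above 0.8 m/s and contact force between the fingers and wax below 0.05 N).
It fails at once if the thimble is dropped or thrown (moves faster than 0.8 m/s with no finger on it) (linear speed of thimble above 0.8 m/s and contact force between the fingers and thimble below 0.05 N).
It fails at once if the chalk or the snips are shifted by more than 15 mm (distance of any of chalk, snips from where it was at the start of the episode above 0.015 m).
It also fails if it takes over 115 s, if anything falls off the work surface, if the arm or the gripper's body presses on something with over 40 N, if the wrist force passes 120 N, or if a joint passes its speed limit or range.

## Working session

There is one attempt and no reset: what is moved stays moved. The work goes in short steps, each a Python script; the robot and the scene stay as the last script left them, time stands still between calls to the robot, and variables do not carry over. Pictures are saved under pics/ and viewed, and the job is handed in when it is done.

```bash
mkdir -p pics; ls
python3 - <<'E'
from bench import env, claw, ik, capture, job
import cv2,numpy as np
for n in ["scene","top","wrist"]:
    c=capture(n); cv2.imwrite(f"pics/{n}0.png",c["pixels"])
    print(n,c["vfov"],c["cx"],c["cy"],c["camera_from_world"].round(4).tolist(),[k for k in c], (c["z_map"]>0).mean())
print(env.get_time_s(),env.get_tcp_rot(),env.get_eef_pos())
E
```

```text
pics
scene 51.60422562504432 319.9582031051032 204.9396620419669 [[0.4673, -0.8841, 0.0049, -0.2208], [0.6947, 0.3706, 0.6165, -0.4329], [-0.5469, -0.2846, 0.7874, -1.0559], [0.0, 0.0, 0.0, 1.0]] ['pixels', 'z_map', 'vfov', 'cx', 'cy', 'camera_from_world'] 0.99588671875
top 45.44699750610704 320.1967708463554 203.79846269972722 [[-0.0048, -1.0, 0.0064, 0.0701], [0.9973, -0.0043, 0.0736, -0.5717], [-0.0736, 0.0067, 0.9973, -1.3069], [0.0, 0.0, 0.0, 1.0]] ['pixels', 'z_map', 'vfov', 'cx', 'cy', 'camera_from_world'] 0.996125
wrist 62.914796781078074 324.54658766092206 200.84950219048778 [[0.3669, 0.9303, -0.0009, -0.6248], [-0.8974, 0.3537, -0.2637, 0.0314], [-0.245, 0.0976, 0.9646, -0.389], [0.0, 0.0, 0.0, 1.0]] ['pixels', 'z_map', 'vfov', 'cx', 'cy', 'camera_from_world'] 0.99608203125
0.15 [-5.86755998e-01 -3.08615882e+00  1.67278393e-03] [0.22925208 0.58109923 0.19784211]
```

View pics/top0.png

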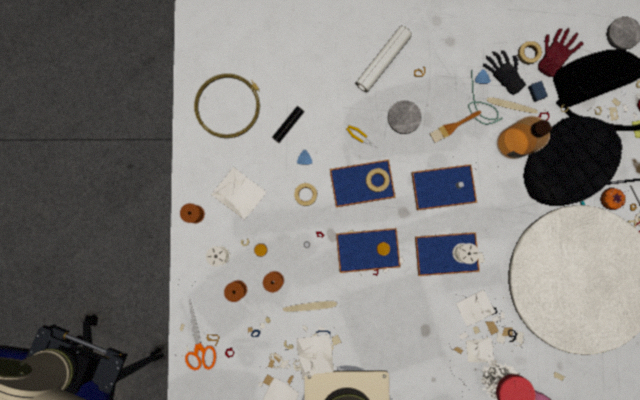

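View pics/scene0.png

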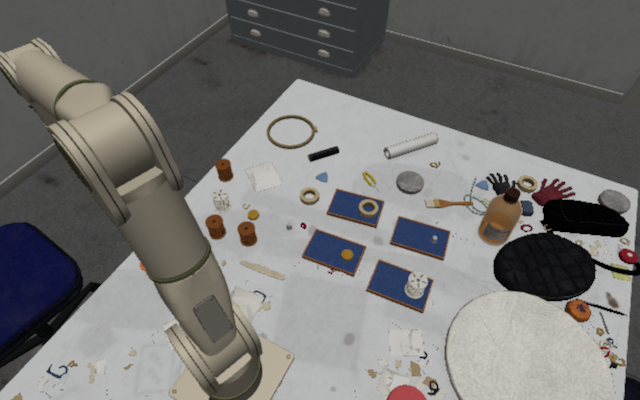

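View pics/wrist0.png

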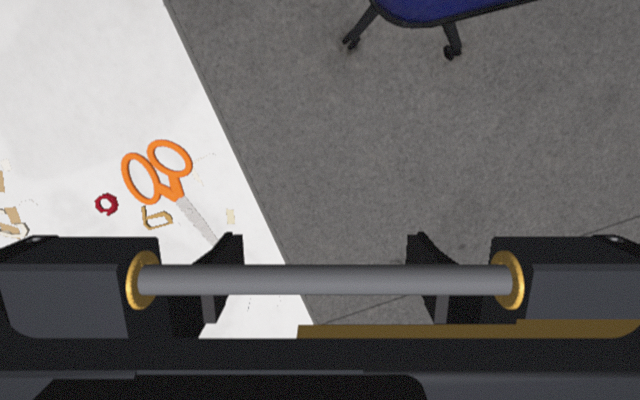

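The top view shows the strays: white spool at (218,256), tape at (306,194), wax at (261,250) and thimble at (307,244). The tray centres are tape (363,183), thimble (444,187), wax (368,250) and spool (447,254), with every empty half on the left (+y). There are three brown look-alike spools nearby.

```bash
cat > h.py <<'E'
from bench import env, claw, ik, capture, job
import cv2,numpy as np
def K(c):
    f=200/np.tan(np.radians(c["vfov"])/2); return f
def ray(c,u,v,z):
    """pixel -> world point on plane z"""
    f=K(c); u=np.asarray(u,float);v=np.asarray(v,float)
    d=np.stack([(u-c["cx"])/f,-(v-c["cy"])/f,-np.ones_like(u)],-1)
    M=np.linalg.inv(c["camera_from_world"]); o=M[:3,3]; w=d@M[:3,:3].T
    return o+w*((z-o[2])/w[...,2])[...,None]
def proj(c,p):
    q=c["camera_from_world"]@np.append(p,1); f=K(c)
    return c["cx"]+f*q[0]/-q[2], c["cy"]-f*q[1]/-q[2]
def points(c):
    v,u=np.mgrid[:400,:640]; f=K(c); z=c["z_map"]
    P=np.stack([(u-c["cx"])/f*z,-(v-c["cy"])/f*z,-z,np.ones_like(z)],-1)
    return (P@np.linalg.inv(c["camera_from_world"]).T)[...,:3]
def save(c,n,box=None,s=1):
    im=c["pixels"]
    if box: im=im[box[1]:box[3],box[0]:box[2]]
    cv2.imwrite("pics/"+n,cv2.resize(im,None,fx=s,fy=s,interpolation=cv2.INTER_CUBIC))
def trays(c,zt=0.014):
    hsv=cv2.cvtColor(c["pixels"],cv2.COLOR_BGR2HSV)
    m=cv2.inRange(hsv,(105,120,30),(130,255,200)); out=[]
    for k in cv2.findContours(m,cv2.RETR_EXTERNAL,cv2.CHAIN_APPROX_NONE)[0]:
        if cv2.contourArea(k)<600: continue
        h=cv2.convexHull(k)[:,0]
        P=ray(c,h[:,0],h[:,1],0.010)[:,:2]
        r=cv2.minAreaRect((P*1000).astype(np.float32)); out.append(r)
    return out
E
python3 - <<'E'
from h import *
c=capture("top")
for r in trays(c): print("tray",np.round(r[0],1),np.round(r[1],1),round(r[2],1))
P=points(c)
for n,u,v in [("spool",218,256),("tape",306,194),("wax",261,250),("thim",307,244),("bench",300,225),("brown",235,291)]:
    w=P[v-4:v+5,u-4:u+5]; print(n,P[v,u].round(3),w[...,2].max().round(3))
H=P[...,2]; print("bench z",np.median(H[200:280,250:330]))
save(c,"topcrop.png",(180,140,500,310),2.5)
E
```

```text
tray [ 432.2 -285. ] [ 96.8 156.1] 4.1
tray [443.5 -64.7] [ 96.6 157.3] 5.0
tray [ 619.6 -281. ] [ 96.7 156.2] 7.2
tray [631.8 -50.4] [ 96.2 156.6] 9.2
spool [0.43  0.341 0.062] 0.069
tape [0.601 0.107 0.001] 0.012
wax [0.445 0.233 0.012] 0.019
thim [0.461 0.104 0.024] 1.345
bench [0.514 0.124 0.003] 0.012
brown [0.334 0.302 0.022] 1.345
bench z 0.0007071313618556285
```

View pics/topcrop.png

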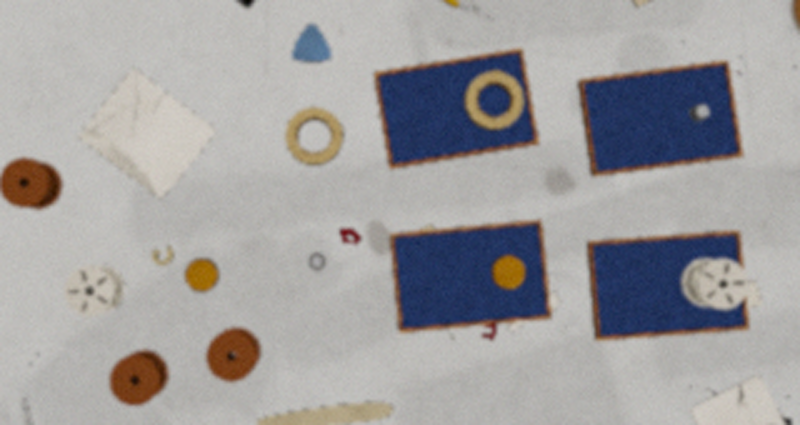

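```bash
cat >> h.py <<'E'
from scipy.spatial.transform import Rotation as Rn
def down(th):
    """tool down, jaw (tool y) axis along world angle th; picks either half turn by the nearer ik"""
    y=np.array([np.cos(th),np.sin(th),0]); z=np.array([0,0,-1.]); x=np.cross(y,z)
    return Rn.from_matrix(np.stack([x,y,z],1)).as_rotvec()
E
python3 - <<'E'
from h import *
c=capture("wrist"); M=np.linalg.inv(c["camera_from_world"])
R=Rn.from_rotvec(env.get_tcp_rot()).as_matrix(); p=env.get_eef_pos()
print("cam in tool", (R.T@(M[:3,3]-p)).round(3), "look",(R.T@-M[:3,2]).round(3),"jaw y",R[:,1].round(3))
q0=env.get_joint_positions()
for P in [(.42,.2,.3),(.45,.34,.2),(.445,.233,.2),(.46,.104,.2),(.6,.107,.2),(.432,-.25,.2),(.44,-.02,.2),(.63,-.01,.2),(.62,-.24,.2)]:
    for th in np.radians([0,45,90,135,180,225,270,315]):
        q=ik(P,down(th)); print(P,round(np.degrees(th)),None if q is None else np.round(q,2)) if q is not None else None
E
```

```text
cam in tool [ 0.072  0.    -0.185] look [-0.264  0.     0.965] jaw y [ 0.367  0.93  -0.001]
(0.42, 0.2, 0.3) 0 [-0.89 -0.08  0.33  1.71  0.03  1.51 -0.57]
(0.42, 0.2, 0.3) 45 [-0.8  -0.07  0.25  1.7   0.02  1.51  0.23]
(0.42, 0.2, 0.3) 90 [-0.74 -0.07  0.19  1.7   0.01  1.51  1.02]
(0.42, 0.2, 0.3) 135 [-0.73 -0.07  0.18  1.7   0.01  1.51  1.8 ]
(0.42, 0.2, 0.3) 180 [-0.71 -0.07  0.16  1.7   0.01  1.51  2.59]
(0.42, 0.2, 0.3) 270 [-0.92 -0.08  0.36  1.71  0.03  1.51 -2.14]
(0.42, 0.2, 0.3) 315 [-0.9  -0.08  0.34  1.71  0.03  1.51 -1.35]
(0.45, 0.34, 0.2) 0 [-0.95  0.19  0.25  1.64 -0.05  1.32 -0.69]
(0.45, 0.34, 0.2) 45 [-0.86  0.19  0.15  1.63 -0.03  1.32  0.08]
(0.45, 0.34, 0.2) 90 [-0.78  0.19  0.06  1.63 -0.01  1.32  0.85]
(0.45, 0.34, 0.2) 135 [-0.73  0.2   0.    1.63 -0.    1.32  1.63]
(0.45, 0.34, 0.2) 180 [-0.66  0.2  -0.08  1.62  0.02  1.32  2.4 ]
(0.45, 0.34, 0.2) 270 [-1.08  0.2   0.41  1.65 -0.08  1.32 -2.23]
(0.45, 0.34, 0.2) 315 [-1.01  0.2   0.33  1.64 -0.06  1.32 -1.46]
(0.445, 0.233, 0.2) 0 [-0.87  0.05  0.31  1.79 -0.02  1.3  -0.56]
(0.445, 0.233, 0.2) 45 [-0.79  0.
[... 2460 characters left out ...]
.57  1.16  1.49 -0.52  1.42 -2.03]
(0.63, -0.01, 0.2) 270 [-0.57  0.39  0.68  1.48 -0.25  1.36 -1.44]
(0.63, -0.01, 0.2) 315 [-0.54  0.38  0.64  1.47 -0.23  1.36 -0.67]
(0.62, -0.24, 0.2) 0 [-0.35  0.58  0.99  1.38 -0.48  1.43  0.63]
(0.62, -0.24, 0.2) 45 [-0.32  0.56  0.93  1.38 -0.44  1.42  1.39]
(0.62, -0.24, 0.2) 90 [-0.29  0.54  0.88  1.38 -0.41  1.41  2.15]
(0.62, -0.24, 0.2) 135 [ 1.05  0.73 -1.25  1.3   0.69  1.57  2.25]
(0.62, -0.24, 0.2) 180 [-0.42  0.67  1.16  1.39 -0.6   1.47 -2.43]
(0.62, -0.24, 0.2) 225 [-0.42  0.67  1.16  1.39 -0.6   1.47 -1.65]
(0.62, -0.24, 0.2) 270 [-0.33  0.56  0.94  1.38 -0.45  1.42 -0.96]
(0.62, -0.24, 0.2) 315 [-0.34  0.58  0.98  1.38 -0.47  1.43 -0.16]
```

Run:
```python
from h import *
env.move_ptp([.48,.08,.3],down(0)); 
c=capture("wrist"); save(c,"w1.png"); np.save("w1.npy",c,allow_pickle=True)
c=capture("top"); np.save("t1.npy",c,allow_pickle=True); print(env.get_time_s())
```

```text
2.4
```

View pics/w1.png

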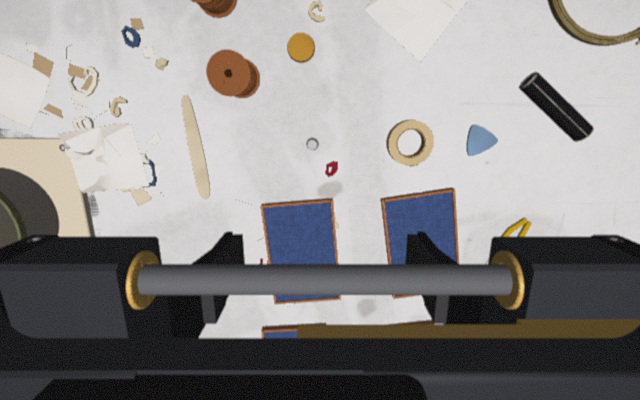

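The wrist view shows wax at (301,47), thimble at (313,144) and tape at (410,142). The spool is just out of frame above, so I'll take a second view for it.

```bash
cat >> h.py <<'E'
def blob(c,m,u,v,r,z):
    w=np.zeros_like(m); w[max(0,v-r):v+r,max(0,u-r):u+r]=m[max(0,v-r):v+r,max(0,u-r):u+r]
    k=max(cv2.findContours(w,cv2.RETR_EXTERNAL,cv2.CHAIN_APPROX_NONE)[0],key=cv2.contourArea)
    (a,b),R=cv2.minEnclosingCircle(k); h=cv2.moments(cv2.convexHull(k))
    g=(h["m10"]/h["m00"],h["m01"]/h["m00"])
    rr=np.sqrt(h["m00"]/np.pi); p=ray(c,*g,z)
    q=ray(c,g[0]+rr,g[1],z); return p.round(4), "dia mm",round(2000*np.linalg.norm(p-q),1),np.round(g,1)
E
python3 - <<'E'
from h import *
env.move_ptp([.45,.2,.3],down(0)); 
c=capture("wrist"); save(c,"w2.png"); np.save("w2.npy",c,allow_pickle=True)
w=np.load("w1.npy",allow_pickle=True).item(); t=np.load("t1.npy",allow_pickle=True).item()
def info(c,L):
    hsv=cv2.cvtColor(c["pixels"],cv2.COLOR_BGR2HSV)
    tan=cv2.inRange(hsv,(10,50,60),(35,255,255))
    for n,u,v,z,r in L: print(n,blob(c,tan,u,v,r,z))
info(w,[("tape",410,142,.019,40),("wax",301,47,.012,25)])
tt=[("tape",306,194,.019,15),("wax",261,250,.012,12)]
info(t,tt)
for r in trays(t): print(np.round(r[0],1),np.round(r[1],1),round(r[2],2))
for n,c,u,v in [("w",w,313,144),("t",t,307,244)]:
    P=points(c); s=P[v-5:v+6,u-5:u+6]; m=(s[...,2]>.014)&(s[...,2]<.04); print(n,"thimble",s[m].mean(0).round(4),m.sum()); print(s[::2,::2,2].round(3)); 
    print("top ray",ray(c,u,v,.0115).round(4))
save(w,"w1thim.png",(283,114,343,174),8)
E
```

```text
tape (array([0.5999, 0.1124, 0.019 ]), 'dia mm', np.float64(63.9), array([410. , 142.2]))
wax (array([0.4473, 0.2364, 0.012 ]), 'dia mm', np.float64(37.5), array([300.6,  47. ]))
tape (array([0.5677, 0.0927, 0.019 ]), 'dia mm', np.float64(31.8), array([311.2, 205.4]))
wax (array([0.4458, 0.2343, 0.012 ]), 'dia mm', np.float64(36.4), array([260.3, 249.6]))
[111.6 793.7] [300.2 132.9] 89.61
[ 432.1 -284.8] [ 96.7 156.1] 3.99
[445.4 -86.7] [ 96.3 113.2] 4.91
[ 619.7 -280.8] [ 96.9 155.9] 6.99
[631.8 -50.1] [ 96.3 157.1] 9.23
w thimble [0.4617 0.1096 0.0205] 84
[[ 0.006  0.016  0.017  0.013  0.003 -0.002]
 [ 0.018  0.021  0.02   0.022  0.013 -0.001]
 [ 0.021  0.021  0.022  0.021  0.021  0.001]
 [ 0.021  0.023  0.024  0.022  0.02   0.485]
 [ 0.02   0.022  0.023  0.021  0.015 -0.001]
 [-0.001  0.018  0.02   0.    -0.003 -0.003]]
top ray [0.4629 0.1088 0.0115]
t thimble [nan nan nan] 0
[[0.72  0.723 0.72  0.722 0.721 0.721]
 [0.721 0.721 0.722 0.721 0.72  0.723]
 [0.72  0.719 0.723 0.722 0.72  0.722]
 [0.72  0.72  0.72  0.72  0.721 0.719]
 [0.72  0.721 0.718 0.72  0.72  0.719]
 [0.721 0.72  0.72  0.719 0.718 0.718]]
top ray [0.4607 0.1047 0.0115]<stdin>:14: RuntimeWarning: Mean of empty slice.
  ret = um.true_divide(
```

View pics/w2.png

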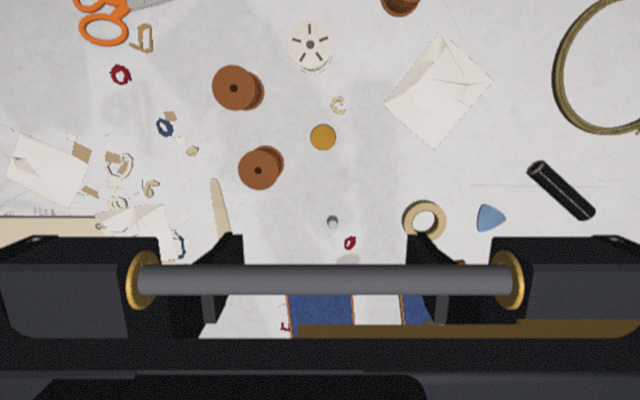

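View pics/w1thim.png

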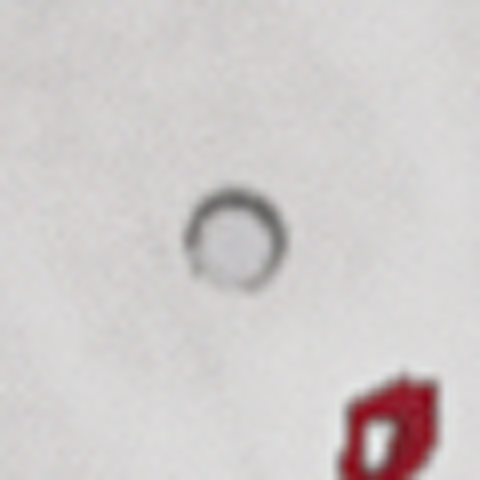

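Run:
```python
from h import *
w=np.load("w2.npy",allow_pickle=True).item()
hsv=cv2.cvtColor(w["pixels"],cv2.COLOR_BGR2HSV)
tan=cv2.inRange(hsv,(10,50,60),(35,255,255))
print("wax",blob(w,tan,323,137,25,.012))
P=points(w); m=((P[...,2]>.05)&(P[...,2]<.075)).astype(np.uint8)*255
print("spool",blob(w,m,310,45,35,.062))
m=((P[...,2]>.013)&(P[...,2]<.03)).astype(np.uint8)*255
print("thim",blob(w,m,332,222,13,.020)); print("brown",ray(w,np.array([235,258,400]),np.array([88,170,3]),.06).round(3))
t=capture("top"); save(t,"t2.png"); np.save("t2.npy",t,allow_pickle=True)
m=cv2.inRange(cv2.cvtColor(t["pixels"],cv2.COLOR_BGR2HSV),(0,0,0),(180,255,160))
for r in trays(t): print(np.round(r[0],1),np.round(r[1],1),round(r[2],2))
```

```text
wax (array([0.4468, 0.2382, 0.012 ]), 'dia mm', np.float64(35.6), array([322.7, 136.9]))
spool (array([0.4318, 0.351 , 0.062 ]), 'dia mm', np.float64(55.2), array([309.8,  43.4]))
thim (array([0.4609, 0.1107, 0.02  ]), 'dia mm', np.float64(13.5), array([332. , 223.5]))
brown [[0.339 0.301 0.06 ]
 [0.362 0.199 0.06 ]
 [0.536 0.394 0.06 ]]
[111.6 793.6] [300.5 132.9] 89.61
[ 432.3 -284.8] [ 96.6 156.2] 3.89
[443.5 -64.7] [ 96.8 156.7] 4.86
[ 619.6 -280.9] [ 96.8 155.9] 7.16
[631.8 -50.5] [ 96.3 156.7] 9.31
```

View pics/t2.png

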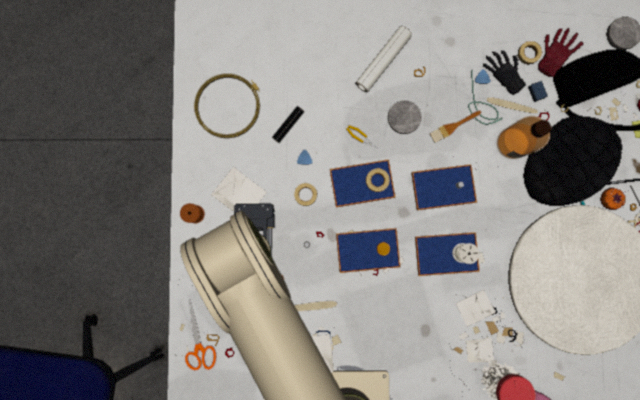

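```bash
cat >> h.py <<'E'
TR={"spool":(.4322,-.2848,4.0),"wax":(.4435,-.0647,4.9),"thimble":(.6196,-.2809,7.1),"tape":(.6318,-.0504,9.2)}
def inworld(n,x,y):
    cx,cy,a=TR[n]; a=np.radians(a)
    return np.array([cx+x*np.cos(a)-y*np.sin(a),cy+x*np.sin(a)+y*np.cos(a)]),a
def pick(xy,z,th,force):
    env.move_ptp([*xy,.16],down(th)); env.movel([*xy,z+.04],v=.15); env.movel([*xy,z],v=.06)
    print("pre",env.get_eef_pos().round(4),env.get_ft_force().round(2))
    claw.grab(grasp_force=force); env.dwell(.2); print("width",round(env.get_grip_width()*87,1))
    env.movel([*xy,z+.02],v=.05); env.movel([*xy,.18],v=.15)
    print("lifted width",round(env.get_grip_width()*87,1),env.get_ft_force().round(2),env.get_time_s())
def place(n,x,y,z,dth,drop=.0008):
    p,a=inworld(n,x,y)
    env.move_ptp([*p,.18],down(a+dth)); env.movel([*p,z+.035],v=.12); env.movel([*p,z+.010+drop],v=.04)
    env.dwell(.3); print("at",env.get_eef_pos().round(4),env.get_ft_force().round(2))
def release():
    claw.open_jaws(); env.dwell(.2); p=env.get_eef_pos()
    env.movel([p[0],p[1],p[2]+.03],v=.04); env.movel([p[0],p[1],.2],v=.2); print(env.get_time_s())
E
python3 - <<'E'
from h import *
pick([.432,.3475],.015,0,12)
c=capture("wrist"); save(c,"g1.png")
E
```

```text
pre [0.4322 0.3476 0.0152] [-0.6   0.62  0.4 ]
width 53.9
lifted width 53.8 [ 0.3  -0.46 -1.18] 8.0917
```

View pics/g1.png

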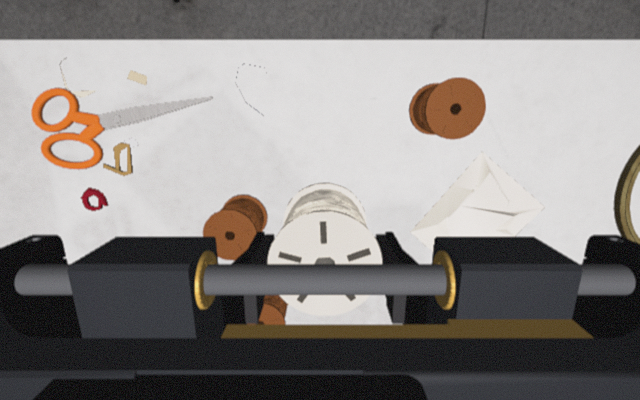

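The spool is held upright between the pads, with its flange centred near (323,262). Next I place it.

Run:
```python
from h import *
place("spool",0,.035,.015,0); release()
env.move_ptp([.5,.08,.25],down(0))
c=capture("top"); save(c,"t3.png",(310,140,500,300),4);
```

```text
at [ 0.4299 -0.2499  0.0259] [-0.02 -0.27 -0.69]
15.4
```

View pics/t3.png

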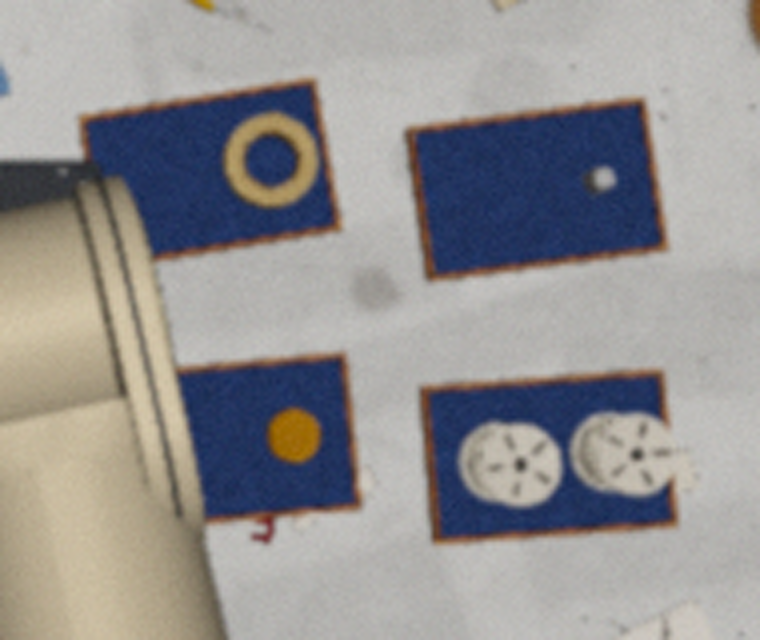

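The spool stands in the left half of its tray, crop (510,465), clear of the sample. Tape next.

Run:
```python
from h import *
pick([.600,.110],.007,np.radians(45),12)
c=capture("wrist"); save(c,"g2.png")
place("tape",0,.036,.007,0); release()
env.move_ptp([.5,.1,.25],down(0))
c=capture("top"); save(c,"t4.png",(310,140,500,300),4); 
c=capture("wrist"); save(c,"w4.png")
```

```text
pre [0.6002 0.1099 0.0072] [ 0.09 -0.53  0.36]
width 1.1
lifted width 0.6 [-0.29 -0.49  0.64] 22.875
at [ 0.6262 -0.0149  0.018 ] [ 0.32 -0.6   0.45]
29.3833
```

View pics/t4.png

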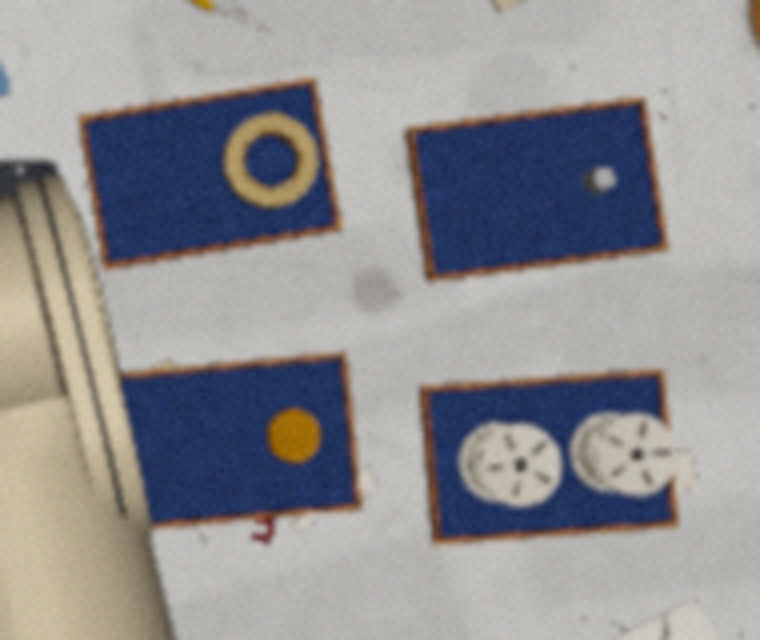

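View pics/w4.png

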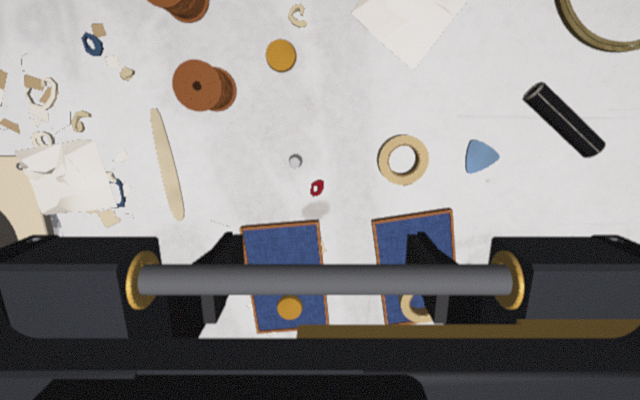

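The grasp missed: the jaws shut to about 1 mm and the tape is still at wrist pixel (403,160). I'll measure it again and find out why.

Run:
```python
from h import *
w=capture("wrist")
hsv=cv2.cvtColor(w["pixels"],cv2.COLOR_BGR2HSV)
tan=cv2.inRange(hsv,(10,50,60),(35,255,255))
print("tape",blob(w,tan,403,160,40,.019)); P=points(w)
print(P[160,380:430:4].round(3).tolist())
m=((P[...,2]>.010)&(P[...,2]<.03)).astype(np.uint8)*255
print("tape depth",blob(w,m,403,160,40,.019))
```

```text
tape (array([0.6001, 0.1127, 0.019 ]), 'dia mm', np.float64(63.5), array([402.8, 158.8]))
[[0.571, 0.111, 0.018], [0.576, 0.111, 0.018], [0.582, 0.111, 0.017], [0.591, 0.108, -0.002], [0.596, 0.108, -0.002], [0.601, 0.108, -0.001], [0.607, 0.108, -0.001], [0.612, 0.108, -0.002], [0.617, 0.108, -0.001], [0.62, 0.11, 0.009], [0.622, 0.111, 0.019], [0.628, 0.111, 0.017], [0.633, 0.111, 0.017]]
tape depth (array([0.6003, 0.1127, 0.019 ]), 'dia mm', np.float64(64.0), array([402.9, 158.8]))
```

View pics/g2.png

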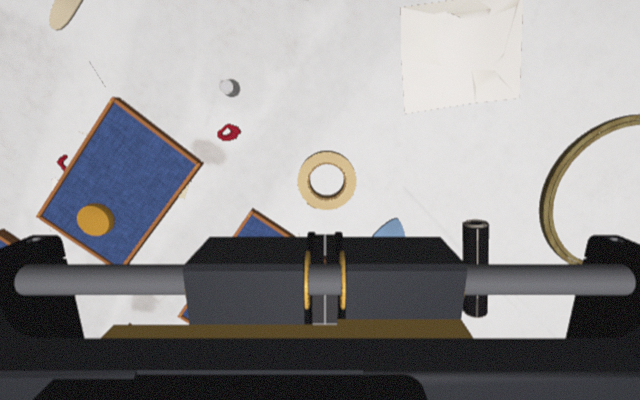

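Run:
```python
from h import *
env.move_ptp([.6,.115,.12],down(np.radians(45)))
c=capture("wrist"); save(c,"w5.png"); print("tcp ground px",proj(c,[.6,.1127,.019]))
env.movel([.6,.1125,.03],v=.15)
s=capture("scene"); save(s,"s5.png",(240,140,400,260),5); c=capture("wrist"); save(c,"w5b.png")
print(env.get_ft_force().round(2),env.get_time_s())
```

```text
tcp ground px (np.float64(322.74564893740876), np.float64(195.6550019218288))
[0.44 0.37 0.24] 32.2333
```

View pics/s5.png

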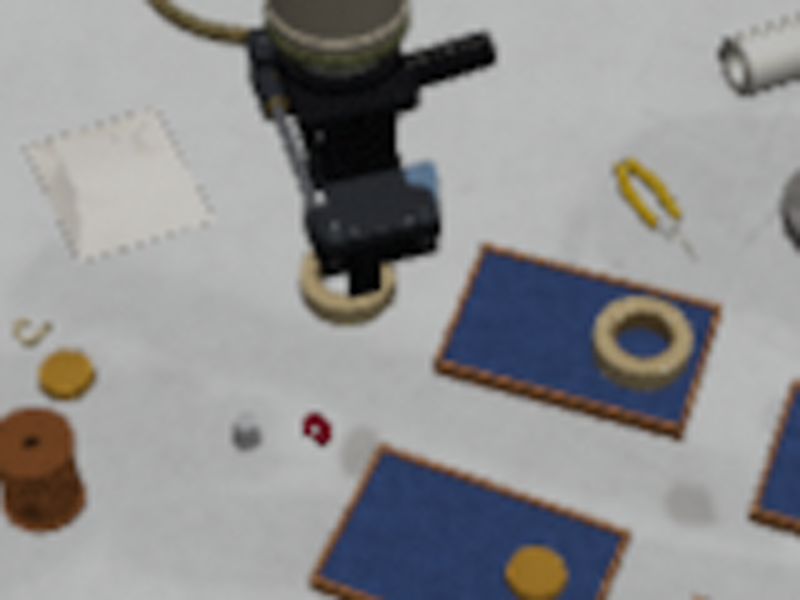

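View pics/w5b.png

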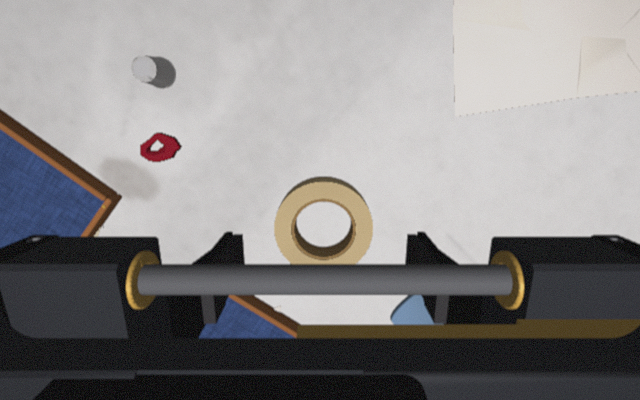

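Run:
```python
from h import *
print(env.get_eef_pos(), env.get_grip_width())
s=capture("scene")
for z in (.02,.03,.04,.05):
    print(z,[np.round(proj(s,[.6+.0707*k*.7,.1125+.0707*k*.7,z]),1) for k in (-1,1)])
P=points(s)
for v in range(192,204,2): print(v,P[v,306:318:2].round(3).tolist())
```

```text
[0.60084415 0.11266599 0.03127457] 1.0014662006046846
0.02 [array([314.1, 209.5]), array([302.6, 178.9])]
0.03 [array([314.1, 207.6]), array([302.5, 177. ])]
0.04 [array([314.1, 205.7]), array([302.4, 175.1])]
0.05 [array([314.1, 203.8]), array([302.4, 173.1])]
192 [[0.52, 0.074, 0.136], [0.523, 0.068, 0.135], [0.528, 0.064, 0.133], [0.53, 0.058, 0.134], [0.535, 0.054, 0.131], [0.541, 0.051, 0.126]]
194 [[0.612, 0.128, -0.003], [0.614, 0.122, -0.002], [0.556, 0.081, 0.084], [0.562, 0.076, 0.08], [0.567, 0.072, 0.076], [0.613, 0.089, 0.018]]
196 [[0.603, 0.123, -0.002], [0.604, 0.116, 0.001], [0.558, 0.082, 0.071], [0.561, 0.076, 0.071], [0.569, 0.073, 0.063], [0.603, 0.084, 0.021]]
198 [[0.584, 0.112, 0.015], [0.599, 0.113, -0.002], [0.56, 0.083, 0.058], [0.563, 0.077, 0.058], [0.592, 0.086, 0.022], [0.597, 0.081, 0.018]]
200 [[0.573, 0.106, 0.02], [0.576, 0.1, 0.02], [0.58, 0.094, 0.019], [0.583, 0.088, 0.019], [0.586, 0.083, 0.019], [0.598, 0.082, 0.006]]
202 [[0.569, 0.104, 0.015], [0.573, 0.098, 0.014], [0.574, 0.091, 0.016], [0.58, 0.087, 0.012], [0.588, 0.084, 0.006], [0.594, 0.079, 0.002]]
```

Scene depth puts the open fingertips at about z = 0.052 while the reported TCP is at 0.031. That means the tips sit about 20 mm above the reported TCP, so the jaws closed over the top of the tape. I'll confirm this with a gentle touch on bare bench.

Run:
```python
from h import *
p=np.array([.52,.18])
env.movel([.6,.1125,.12]); env.move_ptp([*p,.08],down(np.radians(45))); env.movel([*p,.012],v=.12); env.dwell(.3)
s=capture("scene"); save(s,"s6.png",(220,150,360,255),5.5)
f0=env.get_ft_force()
for z in np.arange(.010,-.020,-.001):
    env.movel([*p,z],v=.03); f=env.get_ft_force()-f0
    if abs(f[2])>2.5: break
print("touch z cmd",z,"eef",env.get_eef_pos().round(4),f.round(2),env.get_time_s())
env.movel([*p,z+.006],v=.05)
```

```text
touch z cmd -0.018999999999999975 eef [ 0.5199  0.1799 -0.0191] [ 0.35 -0.12  0.58] 42.125
```

View pics/s6.png

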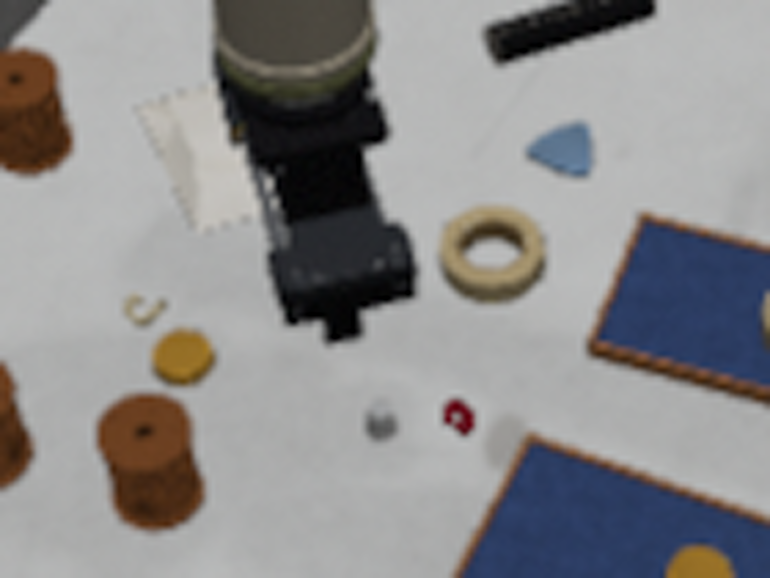

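No contact down to a reported z of -0.019, so I'll keep probing carefully in 1 mm steps.

Run:
```python
from h import *
p=np.array([.52,.18])
env.movel([*p,-.017],v=.05); env.dwell(.2); f0=env.get_ft_force()
for z in np.arange(-.018,-.036,-.001):
    env.movel([*p,z],v=.03); f=env.get_ft_force()-f0
    if abs(f[2])>2.5: break
print("touch z cmd",z,"eef",env.get_eef_pos().round(4),f.round(2),env.get_time_s())
s=capture("scene"); save(s,"s7.png",(220,150,360,255),5.5)
env.movel([*p,z+.006],v=.05)
```

```text
touch z cmd -0.024000000000000004 eef [ 0.5201  0.18   -0.0236] [-2.34  0.31  6.36] 44.5917
```

View pics/s7.png

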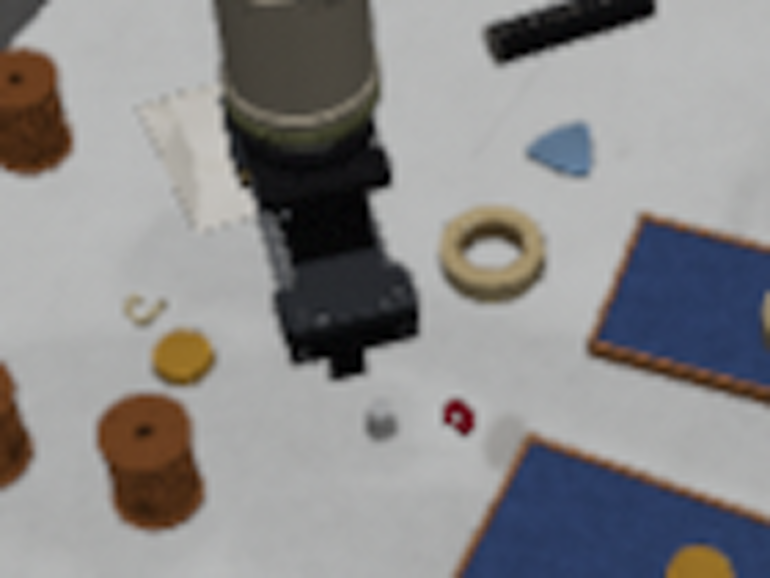

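The open tips touch at a reported z of -0.0236, so command z is tip z minus 0.0235. I'll retry the tape with that offset and abort if the width is wrong.

```bash
python3 - <<'E'
import re
s=open("h.py").read()
s=s.replace('env.movel([*xy,z+.02],v=.05); env.movel([*xy,.18],v=.15)','env.movel([*xy,z+.02],v=.06); env.movel([*xy,.09],v=.2)')
s=s.replace('env.move_ptp([*p,.18],down(a+dth))','env.move_ptp([*p,.09],down(a+dth))').replace('env.move_ptp([*xy,.16],','env.move_ptp([*xy,.09],').replace('env.movel([p[0],p[1],.2],v=.2)','env.movel([p[0],p[1],.10],v=.2)')
s+='''
OFF=-.0235
def good(w): return abs(env.get_grip_width()*87-w)<4
'''
open("h.py","w").write(s)
E
python3 - <<'E'
from h import *
pick([.600,.111],.008+OFF,np.radians(45),12)
c=capture("wrist"); save(c,"g3.png")
if good(65):
    place("tape",0,.036,.008+OFF,0); release()
    c=capture("wrist"); save(c,"w6.png")
E
```

```text
pre [ 0.6002  0.1109 -0.0153] [-0.09 -0.82  0.63]
width 64.3
lifted width 63.7 [-1.06 -0.23 -0.7 ] 48.7583
at [ 0.6261 -0.0149 -0.0046] [-0.5  -0.15 -0.01]
53.5167
```

View pics/g3.png

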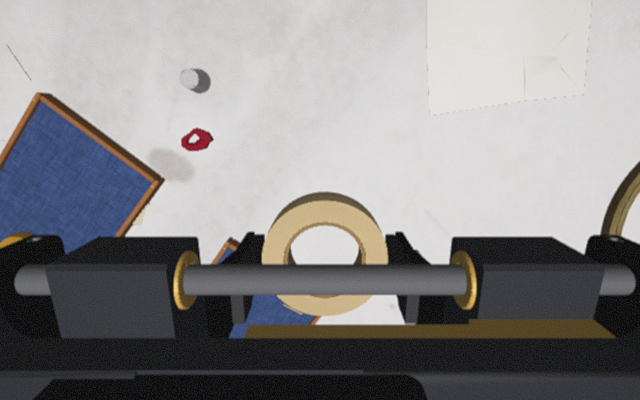

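```bash
ls pics
```

```text
g1.png
g2.png
g3.png
s5.png
s6.png
s7.png
scene0.png
t2.png
t3.png
t4.png
top0.png
topcrop.png
w1.png
w1thim.png
w2.png
w4.png
w5.png
w5b.png
w6.png
wrist0.png
```

Run:
```python
from h import *
pick([.4466,.2365],.0045+OFF,np.radians(113),10)
if good(38):
    place("wax",0,.028,.0045+OFF,np.pi/4); release()
    c=capture("wrist"); save(c,"w7.png")
```

```text
pre [ 0.4468  0.2364 -0.0189] [ 0.12 -0.9   0.4 ]
width 34.5
lifted width 34.4 [ 0.15 -0.06 -1.83] 58.3667
at [ 0.4412 -0.0367 -0.0081] [-0.38  0.02 -0.36]
64.125
```

Run:
```python
from h import *
env.move_ptp([.48,.13,.10],down(0))
c=capture("top"); save(c,"t8.png",(290,140,500,300),3.8)
c=capture("wrist"); save(c,"w8.png"); P=points(c); print(env.get_time_s())
```

```text
65.15
```

View pics/t8.png

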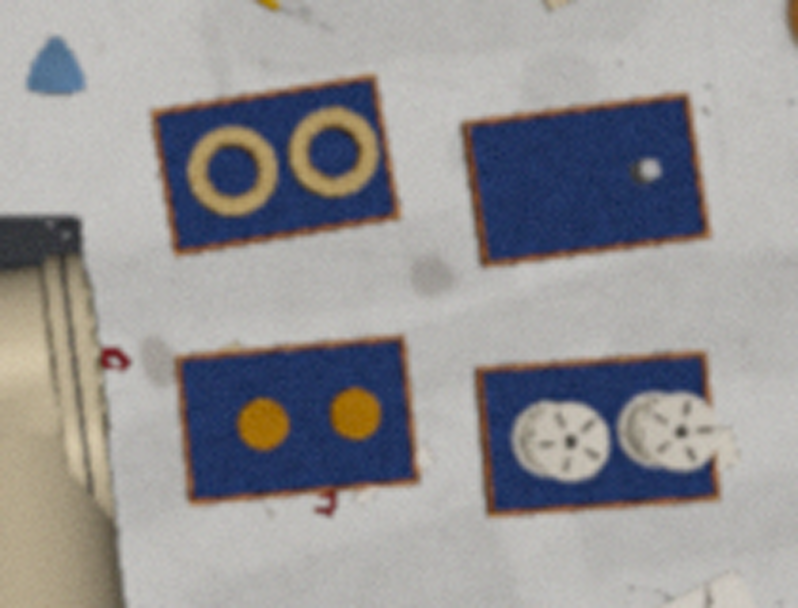

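View pics/w8.png

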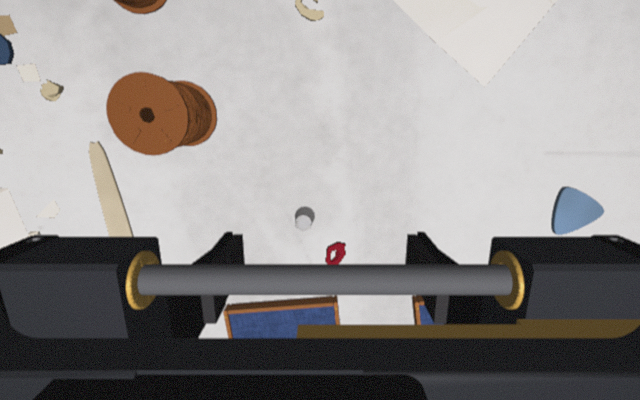

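Tape and wax both lie flat in their trays. The wax gripped at 34.5 mm instead of 38, so I'll check for a sideways tool offset before taking the small thimble.

```bash
cat > chk.py <<'E'
from h import *
def totray(n,p):
    cx,cy,a=TR[n]; a=np.radians(a); d=p[:2]-np.array([cx,cy])
    return np.round(1000*np.array([d[0]*np.cos(a)+d[1]*np.sin(a),-d[0]*np.sin(a)+d[1]*np.cos(a)]),1)
t=capture("top")
hsv=cv2.cvtColor(t["pixels"],cv2.COLOR_BGR2HSV)
tan=cv2.inRange(hsv,(10,50,60),(35,255,255))
for n,z,L in [("tape",.029,[(351,185),(378,180)]),("wax",.022,[(359,252),(383.5,249)])]:
    for u,v in L:
        p,_,d,g=blob(t,tan,int(u),int(v),13,z); print(n,totray(n,p),d,g)
P=points(t); m=((P[...,2]>.06)&(P[...,2]<.085)).astype(np.uint8)*255
for u,v in [(440,256),(469,253)]:
    p,_,d,g=blob(t,m,u,v,14,.072); print("spool",totray("spool",p),d,g)
w=capture("wrist"); P=points(w); m=((P[...,2]>.012)&(P[...,2]<.035)).astype(np.uint8)*255
p=blob(w,m,304,218,14,.02); print("thimble",p, ray(w,304.,219.5,.0115).round(4))
for q in ([.461,.111,.0],[.461,.111,.023]): print(proj(w,q))
E
python3 chk.py
```

```text
tape [-2.3 33.5] 62.7 [350.9 184.7]
tape [ -0.6 -40.7] 63.0 [377.1 179.7]
wax [-1.  26.7] 35.7 [358.7 251.3]
wax [  0.3 -40.9] 35.6 [383.1 248.5]
spool [-0.4 35.6] 52.1 [439.9 255.5]
spool [  0.5 -42.2] 52.8 [468.9 252.9]
thimble (array([0.4615, 0.1107, 0.02  ]), 'dia mm', np.float64(15.1), array([303.1, 221.2])) [0.4617 0.1094 0.0115]
(np.float64(303.9746972302682), np.float64(213.83104302685246))
(np.float64(302.32667812351673), np.float64(222.01958833025907))
```

Placed positions match the targets to about 2-3 mm, so there's no sideways offset. Thimble next.

Run:
```python
from h import *
pick([.4615,.1097],.004+OFF,np.radians(20),8)
c=capture("wrist"); save(c,"g9.png")
```

```text
pre [ 0.4617  0.1096 -0.0194] [ 1.03 -0.02  0.04]
width 16.0
lifted width 15.8 [-1.01  0.62 -0.41] 69.4917
```

View pics/g9.png

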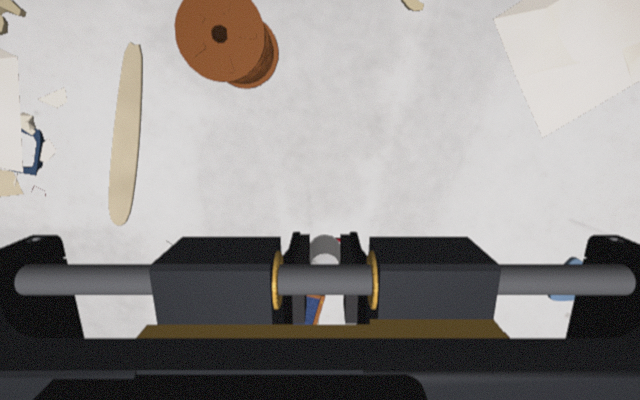

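The thimble is held between the pads at (324,250), with its dome up.

```bash
python3 - <<'E'
from h import *
place("thimble",0,.032,.004+OFF,np.pi/4,drop=.0005); release()
c=capture("wrist"); save(c,"w10.png",(220,100,420,260),4)
p=env.get_eef_pos(); env.move_ptp([.48,.13,.12],down(0))
c=capture("top"); save(c,"t10.png",(290,140,500,300),3.8)
c=capture("scene"); save(c,"s10.png",(280,150,480,320),4); print(env.get_time_s())
E
python3 chk.py 2>&1 | head -6
```

```text
at [ 0.6156 -0.2492 -0.009 ] [0.67 0.21 0.28]
75.7833
77.4333
tape [-2.7 33.7] 62.2 [350.8 184.8]
tape [ -0.7 -41.2] 63.5 [377.3 179.7]
wax [-1.2 26.9] 35.5 [358.7 251.3]
wax [  0.5 -40.9] 35.4 [383.1 248.5]
spool [-0.4 35.6] 52.1 [439.9 255.5]
spool [  0.6 -42. ] 53.0 [468.9 252.9]
```

View pics/t10.png

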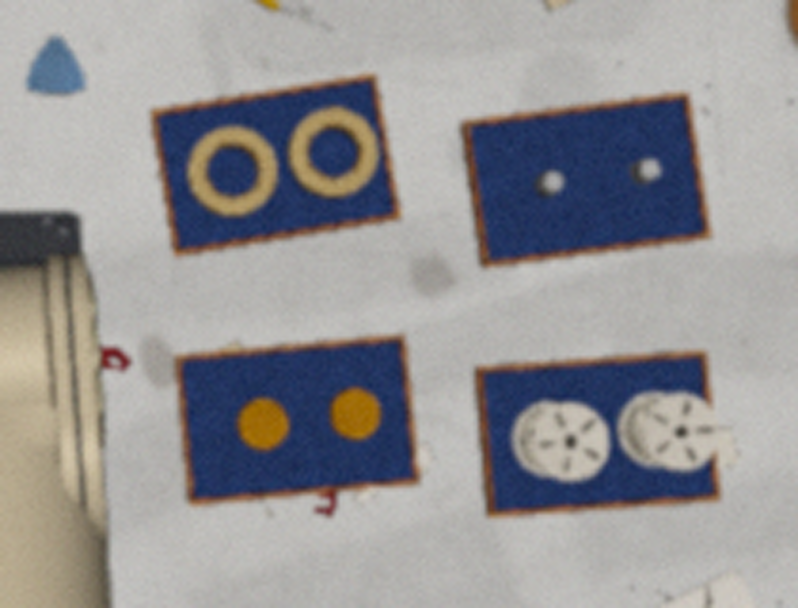

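View pics/s10.png

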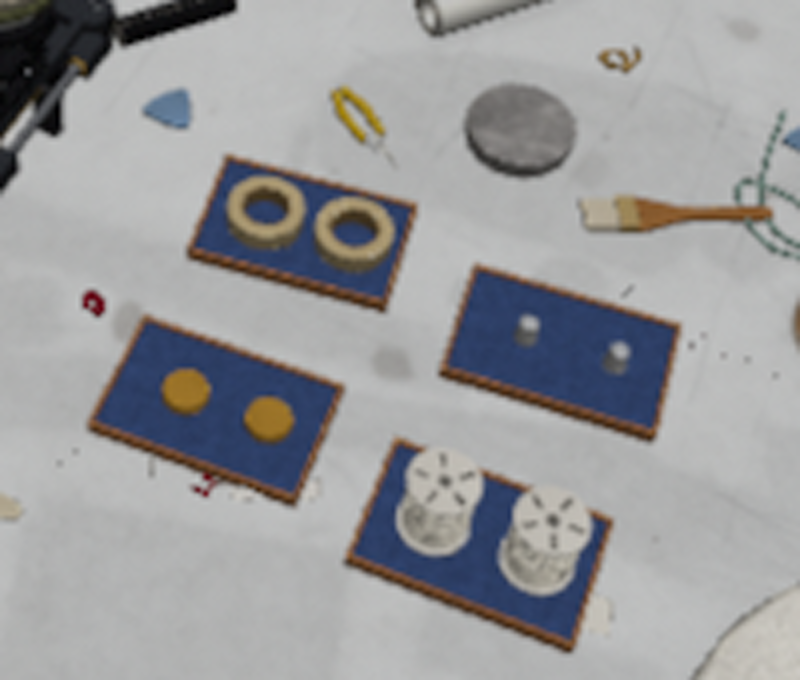

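View pics/w10.png

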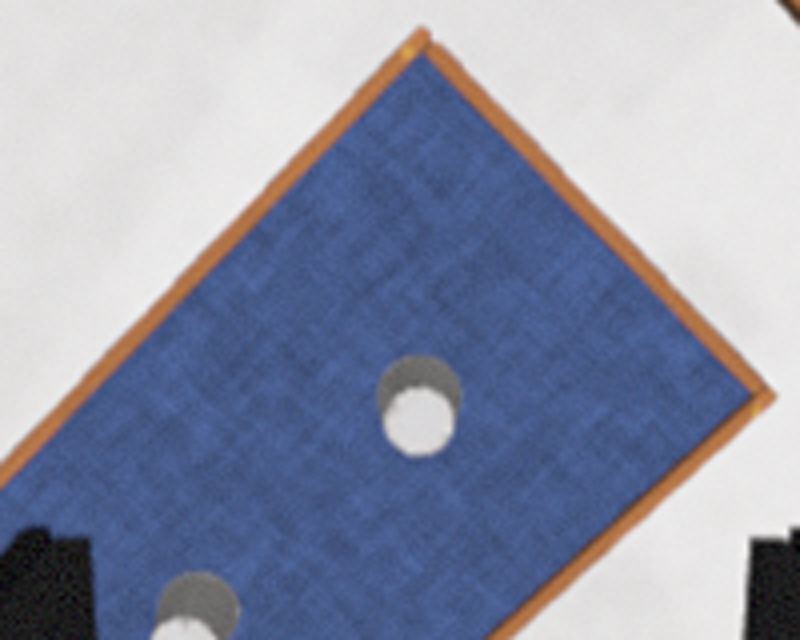

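The final pictures show all four strays upright or flat beside their samples, and the chalk and snips look unmoved. The arm is clear of everything, so I'm handing in.

Run:
```python
from h import *
env.dwell(.5); job.sign_off(); print(env.get_time_s())
```

```text
the job is handed in; nothing more can be done
the job is handed in; nothing more can be done
```

All four strays are back in the trays with their like samples, and I handed the job in at about 78 s of the 115 s allowed. `sign_off` reports no verdict, so success rests on my own checks.

| Item | Last measured position in its tray (x, y) | Allowed |
|---|---|---|
| Spool | -0.4, 35.6 mm | x ±26, y 0–56 mm |
| Tape | -2.7, 33.7 mm | x ±20, y 0–50 mm |
| Wax | -1.2, 26.9 mm | x ±34, y 0–64 mm |
| Thimble | aimed at 0, 32 mm; seen on target, not measured | x ±44, y 0–74 mm |

The last pictures show all four standing or lying flat on the tray floors, and the chalk and snips look unmoved. I did not measure tilt or final heights separately; I judged those from the views.

Some things went wrong or disagreed:
- **First tape grasp missed:** the real fingertips sit about 23.5 mm above the reported TCP. The jaws closed over the tape, and the gripper then ran an empty placing over the tape tray. I confirmed the offset with a gentle touch on bare bench and corrected for it.
- **Spool gripped higher than planned:** I picked it up before finding the offset, but it lifted and set down cleanly.
- **Odd grip width on the wax:** it read 34.5 mm instead of 38 mm. I found no cause, but it landed within about 2 mm of its target.
- **Cameras disagreed:** the top and wrist cameras differed by about 2–5 mm, so I mostly averaged them.

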